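Find the loose cover bolt in the pump cabinet and hold its lock cap open

TASK

Pull the pump cabinet's drawer out all the way by its handle and tap the three bolts inside, one after another, until you find the loose one: it sinks when tapped, the tight ones do not. Then lift that bolt's hinged lock cap by its tab at least half way up (45 degrees or more) and finish still holding it open in the fingers, so that a mate can get a spanner on the bolt; leave the other two caps shut, the drawer out, and the things standing around where they are.

Things in the scene. Friction and masses are not known exactly. Their poses are not given: they have to be found in the camera images.
- cabinet: Grey pump cabinet, fixed on the table, 280 deep (x) x 320 wide (y) x 180 mm high. Origin: bottom centre of its front face; x points level into it, y to its left seen from the robot, z up. One drawer near its top, which slides out along -x; a dark steel block in it carries three like steel bolts in a row along y, 70 mm apart, hidden under the cabinet's top until the drawer is out.
- drawer_handle (a point): Centre of the drawer's straight steel bar handle: 12 x 12 mm in section, 110 mm long along y, 45 mm in front of the drawer face, with a post 12 mm wide at each end. It is 158 mm above the table, 22 mm below the cabinet's top and 10 mm below the top edge of the drawer face. Axes as the cabinet's.
- drawer (a joint): How far the drawer is pulled out, m: 0 shut (as at the start), 0.14 fully out. It slides with about 4 N of friction and stays where it is left. The bolts' top faces lie 132 mm behind the handle bar's centre and 6 mm lower.
- bolt_left_top (a point): Centre of the top face of the left (+y) bolt's hexagonal head (as seen from the robot). The head is 22 mm across and 12 mm high and stands 11 mm proud of its lock cap, through a 27 mm square window in the cap. Axes as the drawer handle's. This point moves with the bolt and the drawer.
- bolt_left (a joint): How far the left (+y) bolt has sunk, m: 0 at the start for all three. Tapped (pressed straight down with 5 N or more) a tight bolt stays put within 1 mm; the one loose bolt slides down 6 mm against about 4 N of friction and stays sunk. All three look alike before; which is loose changes from run to run.
- cap_left_tab (a point): Centre of the upright lifting tab of the left (+y) bolt's lock cap: an aluminium fin 24 (x) x 14 (y) x 30 mm high, with its centre 45 mm in front of the bolt (towards the robot) and 28 mm behind the drawer face's inner side (that face rises 18 mm above this point). Nothing but the drawer floor, 44 mm below this point, lies to either side of it for 25 mm; pinch it across its 14 mm along y. It turns with the cap.
- cap_left (a joint): Opening angle of the left (+y) lock cap, rad: 0 shut (flat), 1.4 fully raised; the tab goes up and back about the hinge. The hinge axis runs along y, with the cap shut 70 mm behind the tab's centre (+x) and 12 mm lower; the cap is an aluminium plate 46 mm wide, 6 mm thick. A light spring (about 2 N at the tab) and its weight shut it when it is let go.
- bolt_mid_top (a point): Centre of the top face of the middle bolt's hexagonal head (as seen from the robot). The head is 22 mm across and 12 mm high and stands 11 mm proud of its lock cap, through a 27 mm square window in the cap. Axes as the drawer handle's. This point moves with the bolt and the drawer.
- bolt_mid (a joint): How far the middle bolt has sunk, m: 0 at the start for all three. Tapped (pressed straight down with 5 N or more) a tight bolt stays put within 1 mm; the one loose bolt slides down 6 mm against about 4 N of friction and stays sunk. All three look alike before; which is loose changes from run to run.
- cap_mid_tab (a point): Centre of the upright lifting tab of the middle bolt's lock cap: an aluminium fin 24 (x) x 14 (y) x 30 mm high, with its centre 45 mm in front of the bolt (towards the robot) and 28 mm behind the drawer face's inner side (that face rises 18 mm above this point). Nothing but the drawer floor, 44 mm below this point, lies to either side of it for 25 mm; pinch it across its 14 mm along y. It turns with the cap.
- cap_mid (a joint): Opening angle of the middle lock cap, rad: 0 shut (flat), 1.4 fully raised; the tab goes up and back about the hinge. The hinge axis runs along y, with the cap shut 70 mm behind the tab's centre (+x) and 12 mm lower; the cap is an aluminium plate 46 mm wide, 6 mm thick. A light spring (about 2 N at the tab) and its weight shut it when it is let go.
- bolt_right_top (a point): Centre of the top face of the right (-y) bolt's hexagonal head (as seen from the robot). The head is 22 mm across and 12 mm high and stands 11 mm proud of its lock cap, through a 27 mm square window in the cap. Axes as the drawer handle's. This point moves with the bolt and the drawer.
- bolt_right (a joint): How far the right (-y) bolt has sunk, m: 0 at the start for all three. Tapped (pressed straight down with 5 N or more) a tight bolt stays put within 1 mm; the one loose bolt slides down 6 mm against about 4 N of friction and stays sunk. All three look alike before; which is loose changes from run to run.
- cap_right_tab (a point): Centre of the upright lifting tab of the right (-y) bolt's lock cap: an aluminium fin 24 (x) x 14 (y) x 30 mm high, with its centre 45 mm in front of the bolt (towards the robot) and 28 mm behind the drawer face's inner side (that face rises 18 mm above this point). Nothing but the drawer floor, 44 mm below this point, lies to either side of it for 25 mm; pinch it across its 14 mm along y. It turns with the cap.
- cap_right (a joint): Opening angle of the right (-y) lock cap, rad: 0 shut (flat), 1.4 fully raised; the tab goes up and back about the hinge. The hinge axis runs along y, with the cap shut 70 mm behind the tab's centre (+x) and 12 mm lower; the cap is an aluminium plate 46 mm wide, 6 mm thick. A light spring (about 2 N at the tab) and its weight shut it when it is let go.
- bottle_a: Bystander, to be left alone: white bottle with black cap, 60 mm across, 150 mm high, standing left of the cabinet. Origin at the centre of its underside.
- bottle_b: Bystander, to be left alone: white bottle with black cap, 60 mm across, 150 mm high, standing right of the cabinet. Origin at the centre of its underside.
- jar: Bystander, to be left alone: low glass jar with steel lid, 70 mm across, 90 mm high. Origin at the centre of its underside.
- bung: Bystander, to be left alone: cork bung, 56 mm across, 45 mm high, standing on the table in front of the cabinet, under where the drawer comes out. Origin at the centre of its underside.
- wrench: Bystander, to be left alone: wrench 170 mm long lying along its x axis. Origin at the centre of its underside.
- beaker: Bystander, to be left alone: steel cup, 70 mm across, 50 mm high, on top of the cabinet. Origin at the centre of its underside.
- mallet: Bystander, to be left alone: rubber mallet 240 mm long lying along its x axis. Origin at the centre of its underside.

How it is judged:
On the way, in this order (a step that is already met when the one before it is completed fails the run):
1. the drawer is pulled out (value of joint drawer above 0.115 m), for 0.2 s.
2. the loose bolt is found: tapped, it has sunk (value of joint any of bolt_left, bolt_mid, bolt_right above 0.004 m), for 0.2 s.
3. the loose bolt's cap is lifted (((value of joint bolt_left above 0.004 m and value of joint cap_left above 0.6 rad) or (value of joint bolt_mid above 0.004 m and value of joint cap_mid above 0.6 rad) or (value of joint bolt_right above 0.004 m and value of joint cap_right above 0.6 rad))), for 0.2 s.
At the end, for the whole second after the job is handed in: The drawer is out (more than 105 mm), the loose bolt is sunk (more than 4 mm), its cap is held at more than 0.6 rad (34 degrees), at rest, by the fingers (contact over 0.5 N), and the other two caps are shut (under 0.1 rad) (value of joint drawer above 0.105 m and ((value of joint bolt_left above 0.004 m and value of joint cap_left above 0.6 rad and velocity of joint cap_left between -0.1 and 0.1 rad/s and contact force between the fingers and cap_left above 0.5 N and value of joint each of cap_mid, cap_right below 0.1 rad) or (value of joint bolt_mid above 0.004 m and value of joint cap_mid above 0.6 rad and velocity of joint cap_mid between -0.1 and 0.1 rad/s and contact force between the fingers and cap_mid above 0.5 N and value of joint each of cap_left, cap_right below 0.1 rad) or (value of joint bolt_right above 0.004 m and value of joint cap_right above 0.6 rad and velocity of joint cap_right between -0.1 and 0.1 rad/s and contact force between the fingers and cap_right above 0.5 N and value of joint each of cap_left, cap_mid below 0.1 rad))); the arm keeps its last pose, push and grip.
It fails at once if the cap of a bolt that has not sunk is lifted ((value of joint cap_left above 0.25 rad and value of joint bolt_left below 0.003 m) or (value of joint cap_mid above 0.25 rad and value of joint bolt_mid below 0.003 m) or (value of joint cap_right above 0.25 rad and value of joint bolt_right below 0.003 m)).
It fails at once if a thing standing around is pushed away or knocked over (over 40 mm or tipped) (distance of any of bottle_a, bottle_b, jar, bung, wrench, beaker, mallet from where it was at the start of the episode above 0.04 m or angle between any of bottle_a, bottle_b, jar, bung, beaker's own z axis and vertical above 0.5 rad).
It also fails if it takes over 61 s, if anything falls off the work surface, if the arm or the gripper's body presses on something with over 40 N, if the wrist force passes 120 N, or if a joint passes its speed limit or range.

ROBOT

A 6-joint arm with a two-finger parallel gripper is mounted at the origin on the work surface. World frame = base frame: x ahead of the robot, y to its left, z up, the work surface at z = 0. Lengths are in m, angles in rad, forces in N, time in s.
With the tool pointing down it reaches from about 0.225 to 0.875 m from the base axis. Payload 3.4 kg.
Tool frame: the origin (TCP) lies at the very end of the fingers, on their centre line; the grasp point (between the pads) lies 19 mm behind it; x points along the fingers, y is the direction in which the jaws open and shut, and the axes are right-handed (so a half turn about x gives the same grasp; the last joint's range is limited). The gripper opens to 85 mm and grips with 20 to 120 N. Pads are 22 mm wide; open, the fingers measure 114 mm over their backs; the gripper's body (76 mm by 85 mm) begins 54 mm behind the grasp point. The pads swing forward as they close: fully open they stand 13 mm farther back than shut.
Start: joints at [1.082, 0.276, 1.505, -0, 1.361, -0.121], TCP at [0.207, 0.537, 0.21] pointing down, gripper open.
Joint ranges: [-2.89, 2.89], [-0.75, 2.08], [0.22, 2.7], [-1.18, 4.32], [0.11, 2.71], [-2.7, 2.7]. Speed limits (rad/s): [2.57, 2.57, 3.14, 3.14, 3.14, 3.14].

INTERFACE

Orientations are given as a unit quaternion [w, x, y, z].
In Python, from rig import manip gives the robot as it stands. The module is installed in compiled form; this text tells all that it offers.
- The arm moves only by the tool play_rows, never from a script. Its argument "plan" is a list that holds one entry, the list of rows, each a list of 5 numbers: the closure, from 0 (fully open) to 1 (shut), then the shift along the tool's x, y, z in m, then the turn about the tool's x in degrees. A call has 1 to 12 rows; each row is the pose to reach, as a shift and turn from the pose measured when the call began, along the tool's axes at that moment; what a row does not reach only later rows make up. A row lasts 1/10 s, in which the tool goes at most 50 mm and 8.59 degrees, less where a joint would pass 70% of its speed; a pose out of reach is approached as far as the arm can. A call with a gripper value outside its range is refused whole. The fingers move at their own pace and stop on an object; "grip_force" is the grip in N (left out, the last holds). Time passes only in rows, so rows that repeat a pose let the fingers close. It gives the time, the measured TCP pose, the force and the opening at its end, in the units of the state.
- manip.get_state(): the state, without advancing time (a new reading comes with each control period).
- manip.get_image(name): name is "scene" or "side" or "wrist"; returns (picture, depth): 480x640x3 uint8, red, green, blue; 480x640 float32, m along the optical axis (not along the pixel's ray), 0 where there is no reading.
- manip.camera_params(name): a dict with "intrinsics" (3x3 intrinsics, pixels), "dist_coeffs" ([k1, k2, p1, p2, k3] as OpenCV has them; the pictures are not rectified), "R" (3x3) and "t" (3): a world point X has camera coordinates R X + t; the wrist camera has in their place "mount" (4x4, takes a point from camera to tool coordinates, whose origin is the TCP and whose axes are the tool frame's). Camera axes: x right, y down, z forward; pixel columns grow to the right and rows downward; lengths in m; the calibration is good to about 2 mm. A picture is of the moment at which its call begins: read the wrist's pose just before it. camera_params takes no time and is no camera call.
- manip.sign_off(): hands the job in, once; it reports no verdict.
The state is a dict: "clock": time; "qpos": joint angles; "qd": joint speeds; "effort": joint torques, N m; "position": TCP position; "ee_rot": TCP orientation; "contact_force": force on the tool from outside, world axes, zero at the start; "moment": the same for the moment, N m; "width": finger opening in m.
Only numpy, scipy, OpenCV 4.12 (cv2) and the standard library are available. Lean on these libraries where they do the work, as an engineer would, in place of code of your own. Each camera call takes 0.05 s, during which the arm holds its last target.

## Working session

There is one attempt and no reset: what is moved stays moved. The work goes in short steps, Python scripts to look and compute and a tool call to move; the robot and the scene stay as the last step left them, time stands still between calls to the robot, and variables do not carry over. Pictures are saved under pics/ and viewed, and the job is handed in when it is done.

Besides the shell and the picture viewer there is one more tool, called by a JSON object that holds its "fn" and its "kwargs", one argument or row to a line. play_rows: Moves the arm, as the interface text tells. Its arguments: {"type":"object","properties":{"plan":{"type":"array","items":{"type":"array","items":{"type":"array","items":{"type":"number"}}}},"grip_force":{"type":"number"}},"required":["plan"]}

```bash
mkdir -p pics
python3 - <<'E'
from rig import manip
import cv2,numpy as np
s=manip.get_state();print({k:np.round(v,3).tolist() for k,v in s.items()})
for n in ("scene","side","wrist"):
    im,d=manip.get_image(n); cv2.imwrite(f"pics/{n}0.png",im[:,:,::-1]); np.savez(f"{n}0.npz",im=im,d=d)
    p=manip.camera_params(n); print(n,{k:np.round(v,4).tolist() for k,v in p.items()})
E
```

```text
{'clock': 0.0, 'qpos': [1.082, 0.277, 1.506, -0.0, 1.361, -0.121], 'qd': [-0.0, -0.001, -0.0, 0.0, 0.0, 0.001], 'effort': [0.001, -41.677, -24.581, 0.0, 0.011, -0.0], 'position': [0.206, 0.536, 0.209], 'ee_rot': [0.695, 0.129, 0.695, -0.13], 'contact_force': [0.463, -0.071, 0.609], 'moment': [-0.018, -0.004, 0.006], 'width': 0.086}
scene {'intrinsics': [[522.5248, 0.0, 317.4256], [0.0, 522.5248, 231.7123], [0.0, 0.0, 1.0]], 'dist_coeffs': [-0.0537, 0.0, 0.0, 0.0, 0.0], 'R': [[0.9996, 0.0167, -0.0214], [-0.0063, -0.6238, -0.7816], [-0.0264, 0.7814, -0.6235]], 't': [-0.5979, 0.0587, 1.3953]}
side {'intrinsics': [[549.1083, 0.0, 321.6714], [0.0, 549.1083, 241.2088], [0.0, 0.0, 1.0]], 'dist_coeffs': [-0.0508, 0.0, 0.0, 0.0, 0.0], 'R': [[0.9372, -0.3485, 0.0098], [-0.1832, -0.5161, -0.8367], [0.2967, 0.7824, -0.5476]], 't': [-0.5539, 0.171, 1.1607]}
wrist {'intrinsics': [[404.5997, 0.0, 320.078], [0.0, 404.5997, 244.0388], [0.0, 0.0, 1.0]], 'dist_coeffs': [-0.0168, 0.0, 0.0, 0.0, 0.0], 'mount': [[0.0001, -0.3246, 0.9459, -0.1649], [1.0, 0.0011, 0.0002, 0.0004], [-0.0011, 0.9459, 0.3246, -0.0828], [0.0, 0.0, 0.0, 1.0]]}
```

View pics/scene0.png

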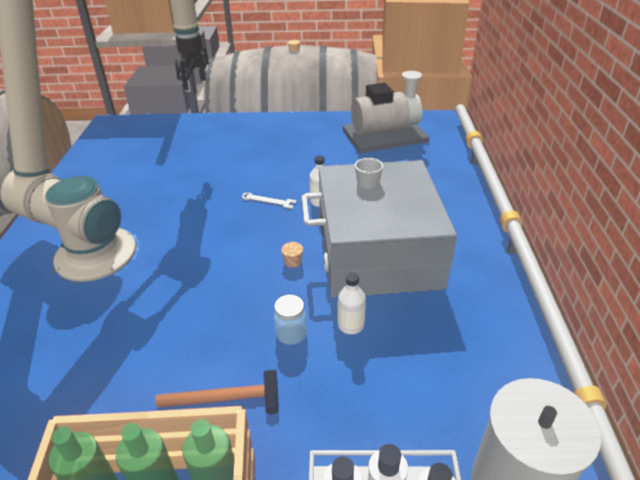

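View pics/side0.png

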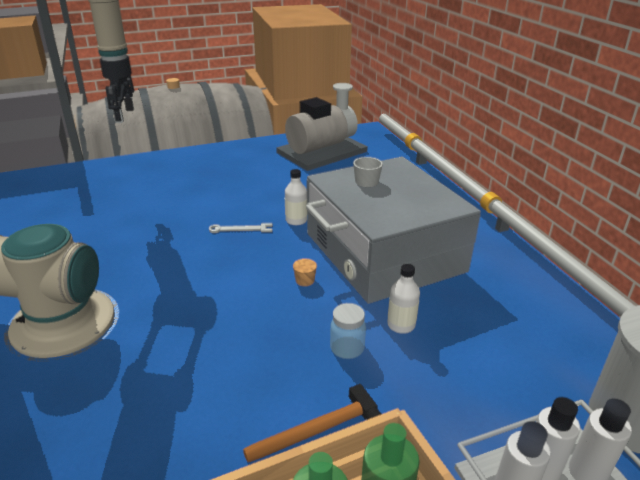

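View pics/wrist0.png

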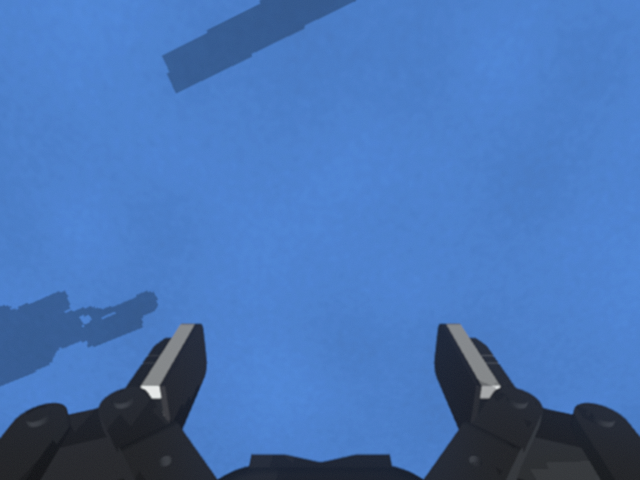

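The scene picture shows the cabinet top at about (320–450,165–240), the handle bar at (308,208), the bung at (292,255) and the beaker at (369,173). The side picture shows the same layout. Next I'll measure the cabinet and the handle from depth.

```bash
cat > h.py <<'E'
import numpy as np,cv2
from rig import manip
from scipy.spatial.transform import Rotation as Ro
def rot(s): 
    q=s["ee_rot"]; return Ro.from_quat([q[1],q[2],q[3],q[0]]).as_matrix()
def cloud(n,d,s=None):
    p=manip.camera_params(n);K=np.array(p["intrinsics"]);h,w=d.shape
    u,v=np.meshgrid(np.arange(w),np.arange(h))
    uv=np.stack([u,v],-1).reshape(-1,1,2).astype(np.float64)
    r=cv2.undistortPoints(uv,K,np.array(p["dist_coeffs"])).reshape(h,w,2)
    X=np.concatenate([r*d[...,None],d[...,None]],-1)
    if n=="wrist":
        M=np.array(p["mount"]); X=X@M[:3,:3].T+M[:3,3]; X=X@rot(s).T+np.array(s["position"])
    else: X=(X-np.array(p["t"]))@np.array(p["R"])
    X[d<=0]=np.nan; return X
E
python3 - <<'E'
from h import *
print(np.round(rot(manip.get_state()),3).tolist())
for n in("scene","side"):
    f=np.load(n+"0.npz");X=cloud(n,f["d"]);hsv=cv2.cvtColor(f["im"],cv2.COLOR_RGB2HSV)
    b=(abs(X[...,2]-.18)<.006)&(X[...,0]>.45)&(X[...,0]<1.15)&(hsv[...,1]<70)
    m=cv2.morphologyEx(b.astype(np.uint8),cv2.MORPH_OPEN,np.ones((3,3)))
    nl,l,st,_=cv2.connectedComponentsWithStats(m);k=1+st[1:,4].argmax();m=l==k
    P=X[m];print(n,"top z",np.median(P[:,2]),m.sum())
    r=cv2.minAreaRect(P[:,:2].astype(np.float32));print(r,cv2.boxPoints(r).round(3).tolist())
    # handle
    c=P[:,:2].mean(0)
    hm=(X[...,2]>.13)&(X[...,2]<.175)&(X[...,0]>.5)&(X[...,0]<.68)&(abs(X[...,1]-c[1])<.2)&(hsv[...,1]<90)
    nl,l,st,ce=cv2.connectedComponentsWithStats(hm.astype(np.uint8))
    for i in range(1,nl):
        if st[i,4]>25:
            Q=X[l==i];print(" blob",ce[i].round(),st[i,4],Q.min(0).round(3),Q.max(0).round(3),np.median(Q,0).round(3))
    # table objects
    tm=(X[...,2]>.02)&(X[...,2]<.4)&(X[...,0]>.25)&(X[...,0]<1.1)&(abs(X[...,1])<.75)
    nl,l,st,ce=cv2.connectedComponentsWithStats(tm.astype(np.uint8))
    for i in range(1,nl):
        if st[i,4]>150:
            Q=X[l==i];print(" obj",ce[i].round(),st[i,4],np.percentile(Q,1,axis=0).round(3),np.percentile(Q,99,axis=0).round(3))
E
```

```text
[[-0.001, 0.36, 0.933], [-0.001, 0.933, -0.36], [-1.0, -0.001, -0.0]]
scene top z 0.18093413506487166 8544
((0.7556847333908081, -0.006174072623252869), (0.27890244126319885, 0.3229188919067383), 5.443595886230469) [[0.6019999980926514, 0.14100000262260437], [0.6320000290870667, -0.18000000715255737], [0.9100000262260437, -0.15399999916553497], [0.8790000081062317, 0.1679999977350235]]
 blob [326. 228.] 821 [ 0.563 -0.18   0.13 ] [0.68  0.128 0.175] [ 0.62  -0.081  0.161]
 obj [385. 112.] 3623 [0.702 0.536 0.02 ] [0.941 0.68  0.22 ]
 obj [536. 412.] 12053 [ 0.874 -0.696  0.043] [1.1   0.506 0.229]
 obj [379. 230.] 17365 [ 0.578 -0.279  0.025] [0.903 0.217 0.225]
 obj [292. 252.] 367 [ 0.509 -0.064  0.021] [ 0.561 -0.011  0.05 ]
 obj [290. 317.] 1208 [ 0.511 -0.31   0.021] [ 0.577 -0.248  0.094]
 obj [229. 392.] 1473 [ 0.293 -0.479  0.02 ] [ 0.526 -0.398  0.03 ]
 obj [178. 443.] 10058 [ 0.253 -0.685  0.035] [ 0.503 -0.579  0.227]
 obj [ 86. 458.] 1793 [ 0.25  -0.693  0.079] [ 0.282 -0.63   0.226]
 obj [384. 461.] 2014 [ 0.597 -0.671  0.059] [ 0.842 -0.587  0.169]
 obj [342. 470.] 652 
[... 218 characters left out ...]
.32619649171829224), 5.484433174133301) [[0.5989999771118164, 0.1420000046491623], [0.6299999952316284, -0.18299999833106995], [0.9139999747276306, -0.15600000321865082], [0.8820000290870667, 0.16899999976158142]]
 blob [345. 224.] 1814 [ 0.559 -0.18   0.13 ] [0.68  0.141 0.175] [ 0.618 -0.077  0.158]
 obj [321. 125.] 3614 [0.706 0.544 0.02 ] [0.944 0.677 0.22 ]
 obj [570. 392.] 14327 [ 0.598 -0.71   0.028] [1.099 0.552 0.201]
 obj [386. 228.] 19673 [ 0.572 -0.28   0.024] [0.901 0.223 0.223]
 obj [304. 269.] 415 [ 0.507 -0.066  0.021] [ 0.559 -0.012  0.047]
 obj [348. 328.] 1484 [ 0.508 -0.311  0.021] [ 0.571 -0.249  0.092]
 obj [350. 449.] 10578 [ 0.262 -0.683  0.021] [ 0.518 -0.411  0.226]
```

Run:
```python
from h import *
a=np.radians(5.46);R=np.array([[np.cos(a),np.sin(a)],[-np.sin(a),np.cos(a)]]);o=np.array([.6165,-.0198])
for n in("scene","side"):
    f=np.load(n+"0.npz");X=cloud(n,f["d"]);C=np.concatenate([(X[...,:2]-o)@R.T,X[...,2:]],-1)
    m=(C[...,0]<-.036)&(C[...,0]>-.075)&(C[...,2]>.14)&(C[...,2]<.175)&(abs(C[...,1])<.16)
    Q=C[m];print(n,m.sum(),np.percentile(Q,[2,50,98],axis=0).round(4).tolist())
    t=Q[Q[:,2]>.158];print("top",t.shape, np.percentile(t,[2,50,98],axis=0).round(4).tolist())
    print("fit y->x",np.polyfit(Q[:,1],Q[:,0],1))
    m=(C[...,2]>.03)&(C[...,2]<.16)&(C[...,0]>-.03)&(C[...,0]<.3)
    for sgn in(1,-1):
        q=C[m&(sgn*C[...,1]>.168)&(sgn*C[...,1]<.26)];print("bottle",np.percentile(q,[2,98],axis=0).round(3).tolist())
    m=(C[...,2]>.19)&(C[...,2]<.24)&(C[...,0]>0)&(C[...,0]<.3)&(abs(C[...,1])<.17);q=C[m];print("beaker",np.percentile(q,[2,98],axis=0).round(3).tolist())
```

```text
scene 169 [[-0.0502, -0.0596, 0.1564], [-0.0436, -0.007, 0.1645], [-0.0365, 0.0582, 0.1677]]
top (161, 3) [[-0.0502, -0.0597, 0.1595], [-0.0438, -0.0055, 0.1645], [-0.0365, 0.0585, 0.1678]]
fit y->x [-0.00119311 -0.04376438]
bottle [[-0.019, 0.223, 0.045], [0.02, 0.257, 0.153]]
bottle [[0.009, -0.26, 0.034], [0.066, -0.226, 0.152]]
beaker [[0.087, 0.036, 0.192], [0.149, 0.102, 0.233]]
side 239 [[-0.0526, -0.0604, 0.154], [-0.0477, -0.008, 0.1623], [-0.0372, 0.0554, 0.1658]]
top (194, 3) [[-0.0526, -0.0604, 0.1584], [-0.0467, -0.0075, 0.1628], [-0.0373, 0.0555, 0.1659]]
fit y->x [-0.01107312 -0.04705312]
bottle [[-0.021, 0.22, 0.032], [0.03, 0.257, 0.15]]
bottle [[0.008, -0.26, 0.033], [0.057, -0.223, 0.151]]
beaker [[0.084, 0.035, 0.192], [0.147, 0.102, 0.231]]
```

Both cameras agree on the cabinet: yaw about 5.5°, front centre at about (0.617,-0.020), bar about 44–47 mm in front and 110–120 mm long. My plan is to hook closed fingers behind the bar, with the jaw axis along the cabinet's y, and keep that yaw for tapping and pinching. The first move goes above the handle gap.

{"fn": "play_rows", "kwargs": {
  "plan": [
    [[1,-0.04,0,0,0],[1,-0.06,-0.02,0.03,-5],[1,-0.06,-0.05,0.075,-10],[1,-0.06,-0.08,0.12,-15],[1,-0.06,-0.11,0.16,-20],[1,-0.06,-0.14,0.205,-26.6],[1,-0.06,-0.17,0.25,-26.6],[1,-0.06,-0.2,0.295,-26.6],[1,-0.06,-0.23,0.34,-26.6],[1,-0.06,-0.26,0.385,-26.6],[1,-0.06,-0.29,0.43,-26.6],[1,-0.06,-0.32,0.475,-26.6]]
  ]
}}

```text
clock: 1.35
position: [0.5142, 0.095, 0.2697]
ee_rot: [0.706, -0.034, 0.707, 0.034]
contact_force: [1.8, 0.7, 0.4]
width: -0.0002
```

```bash
cat >> h.py <<'E'
A=np.radians(5.46);RC=np.array([[np.cos(A),np.sin(A)],[-np.sin(A),np.cos(A)]]);O=np.array([.6165,-.0198])
def cab(P): P=np.asarray(P,float); return np.concatenate([(P[...,:2]-O)@RC.T,P[...,2:]],-1)
def w(c): c=np.asarray(c,float); return np.append(c[:2]@RC+O,c[2])
def go(c):
    "tool-frame shift from now to cabinet-frame target, and yaw turn"
    s=manip.get_state();T=rot(s);d=T.T@(w(c)-np.array(s["position"]))
    y=T[:2,1];ang=np.degrees(np.arctan2(y[1],y[0]));
    print("now cab",cab(s["position"]).round(4),"F",np.round(s["contact_force"],1),"wd",round(s["width"],4),"t",round(s["clock"],2),"shift",d.round(4),"turn",round(-(95.46-ang),2))
E
python3 -c "
from h import *
go([-.0195,-.002,.25])"
```

```text
now cab [-0.0909  0.124   0.2697] F [1.8 0.7 0.4] wd -0.0002 t 1.35 shift [ 0.0198 -0.126   0.0713] turn 0.05
```

{"fn": "play_rows", "kwargs": {
  "plan": [
    [[1,0,-0.04,0.023,0],[1,0,-0.08,0.046,0],[1,0,-0.11,0.063,0],[1,0,-0.126,0.0713,0],[1,0.02,-0.126,0.0713,0],[1,0.04,-0.126,0.0713,0],[1,0.04,-0.126,0.0713,0]]
  ]
}}

```text
clock: 2.05
position: [0.5948, -0.0227, 0.2268]
ee_rot: [0.704, -0.034, 0.709, 0.034]
contact_force: [-0.4, 0.2, -0.3]
width: -0.0002
```

Run:
```python
from h import *
go([-.0195,-.002,.14])
s=manip.get_state()
im,d=manip.get_image("wrist");cv2.imwrite("pics/w1.png",im[:,:,::-1])
im,_=manip.get_image("side");cv2.imwrite("pics/s1.png",cv2.resize(im[130:300,220:460],(800,567))[:,:,::-1])
C=cab(cloud("wrist",d,s))
m=(C[...,2]>.15)&(C[...,2]<.172)&(C[...,0]>-.075)&(C[...,0]<-.03)&(abs(C[...,1])<.08)
q=C[m];print(m.sum(),np.percentile(q,[2,50,98],axis=0).round(4).tolist())
m=(abs(C[...,2]-.18)<.004)&(C[...,0]<.03)&(abs(C[...,1])<.15);q=C[m];print(m.sum(),np.percentile(q,[1,2,50,98],axis=0).round(4).tolist())
```

```text
now cab [-0.0219 -0.0008  0.2268] F [-0.4  0.2 -0.3] wd -0.0002 t 2.05 shift [ 0.0868 -0.0013  0.003 ] turn 0.06
4922 [[-0.0485, -0.0551, 0.1567], [-0.0427, 0.0021, 0.1648], [-0.0314, 0.0596, 0.1664]]
20711 [[0.0019, -0.1473, 0.1766], [0.0021, -0.1445, 0.1771], [0.0136, 0.0034, 0.181], [0.0293, 0.1446, 0.1823]]
```

View pics/w1.png

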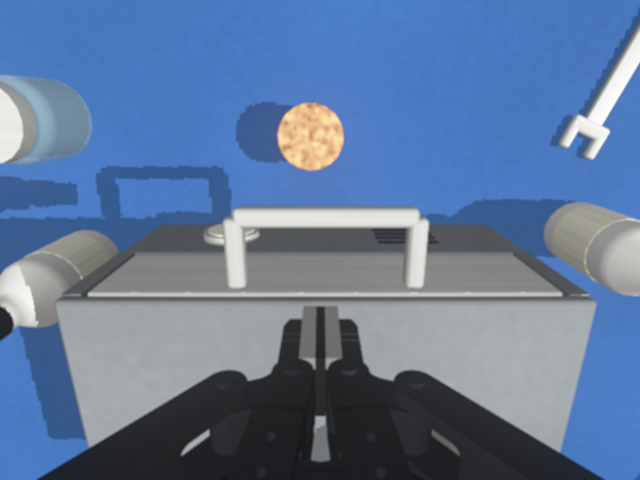

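View pics/s1.png

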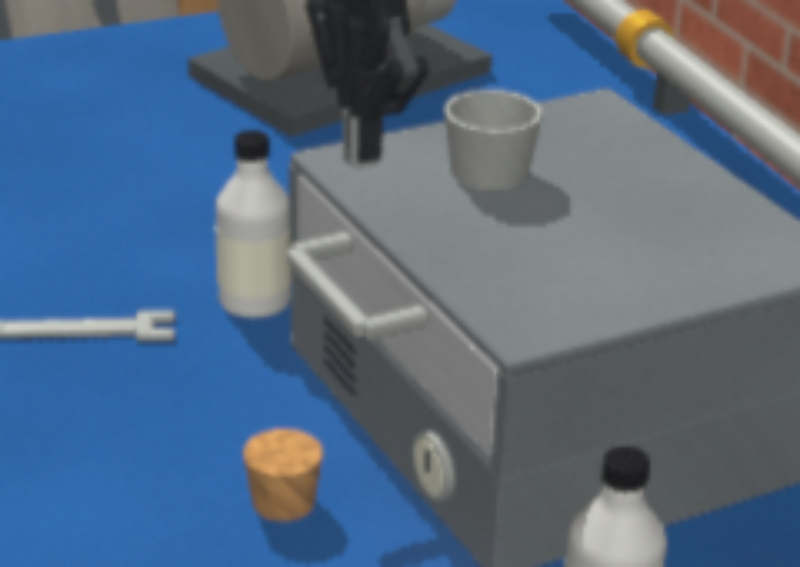

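The wrist picture shows the bar at (320,215), its posts at (235,250) and (415,250), and the closed fingertips at (320,310). The bar centre reads -0.043 in cabinet x and the front edge about +0.001, so I'll descend at x ≈ -0.018.

{"fn": "play_rows", "kwargs": {
  "plan": [
    [[1,0,0,0.004,0],[1,0.02,0,0.004,0],[1,0.04,0,0.004,0],[1,0.055,0,0.004,0],[1,0.07,0,0.004,0],[1,0.083,0,0.004,0],[1,0.083,0,0.004,0]]
  ]
}}

```text
clock: 2.85
position: [0.6, -0.0221, 0.1459]
ee_rot: [0.705, -0.034, 0.708, 0.034]
contact_force: [-0.2, 0.6, 0.4]
width: -0.0001
```

```bash
python3 -c "
from h import *
go([-.158,0,.143])"
```

```text
now cab [-0.0166 -0.0007  0.1459] F [-0.2  0.6  0.4] wd -0.0001 t 2.85 shift [ 0.0034  0.001  -0.1414] turn 0.11
```

{"fn": "play_rows", "kwargs": {
  "plan": [
    [[1,0.006,0,0,0],[1,0.006,0,-0.008,0],[1,0.006,0,-0.02,0],[1,0.006,0,-0.035,0],[1,0.006,0,-0.055,0],[1,0.006,0,-0.075,0],[1,0.006,0,-0.095,0],[1,0.006,0,-0.11,0],[1,0.006,0,-0.122,0],[1,0.006,0,-0.13,0],[1,0.006,0,-0.134,0],[1,0.006,0,-0.134,0]]
  ]
}}

```text
clock: 4.05
position: [0.4667, -0.0356, 0.1419]
ee_rot: [0.706, -0.035, 0.707, 0.034]
contact_force: [0.6, 0.2, 9.4]
width: 0.0003
```

Run:
```python
from h import *
go([-.164,0,.143])
im,d=manip.get_image("scene");cv2.imwrite("pics/sc2.png",im[:,:,::-1])
```

```text
now cab [-0.1506 -0.0014  0.1419] F [0.6 0.2 9.4] wd 0.0003 t 4.05 shift [-0.001   0.0015 -0.0134] turn 0.11
```

View pics/sc2.png

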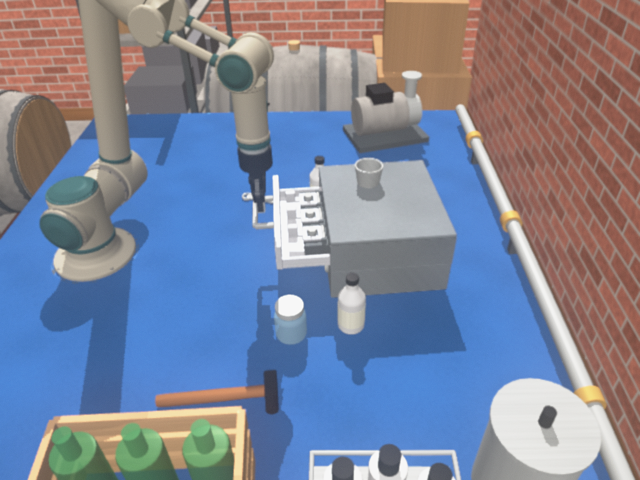

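The drawer is coming out: in the scene picture the three caps are visible at (310,197), (312,214) and (313,232). I'll go on to the stop and ease up slightly.

{"fn": "play_rows", "kwargs": {
  "plan": [
    [[1,-0.003,0,-0.004,0],[1,-0.003,0,-0.008,0],[1,-0.003,0,-0.012,0],[1,-0.003,0,-0.016,0],[1,-0.003,0,-0.016,0]]
  ]
}}

```text
clock: 4.6
position: [0.4494, -0.037, 0.1445]
ee_rot: [0.705, -0.034, 0.708, 0.034]
contact_force: [1.2, 0.0, -0.1]
width: 0.0005
```

Run:
```python
from h import *
go([-.164,0,.143])
```

```text
now cab [-0.168  -0.0012  0.1445] F [ 1.2  0.  -0.1] wd 0.0005 t 4.6 shift [0.0014 0.0012 0.004 ] turn 0.1
```

{"fn": "play_rows", "kwargs": {
  "plan": [
    [[1,0,0,-0.003,0],[1,0,0,-0.006,0],[1,0,0,-0.008,0],[1,0,0,-0.008,0]]
  ]
}}

```text
clock: 5.0
position: [0.441, -0.0378, 0.1445]
ee_rot: [0.705, -0.034, 0.708, 0.034]
contact_force: [1.3, -1.5, -0.6]
width: 0.0002
```

Run:
```python
from h import *
go([-.164,0,.143])
for n in("scene","side"):
    im,d=manip.get_image(n);C=cab(cloud(n,d))
    if n=="side": cv2.imwrite("pics/s3.png",cv2.resize(im[130:300,220:460],(800,567))[:,:,::-1])
    m=(abs(C[...,2]-.166)<.006)&(C[...,0]<-.1)&(C[...,0]>-.16)&(abs(C[...,1])<.17)&(abs(C[...,1])>.05);q=C[m]
    print(n,m.sum(),np.percentile(q,[2,50,98],axis=0).round(4).tolist())
```

```text
now cab [-0.1764 -0.0012  0.1445] F [ 1.3 -1.5 -0.6] wd 0.0002 t 5.0 shift [0.0014 0.0012 0.0124] turn 0.1
scene 415 [[-0.1574, -0.1437, 0.1603], [-0.1164, -0.0553, 0.1681], [-0.107, 0.1378, 0.1716]]
side 358 [[-0.1559, -0.1452, 0.1603], [-0.1195, -0.078, 0.1663], [-0.1085, 0.0742, 0.1696]]
```

View pics/s3.png

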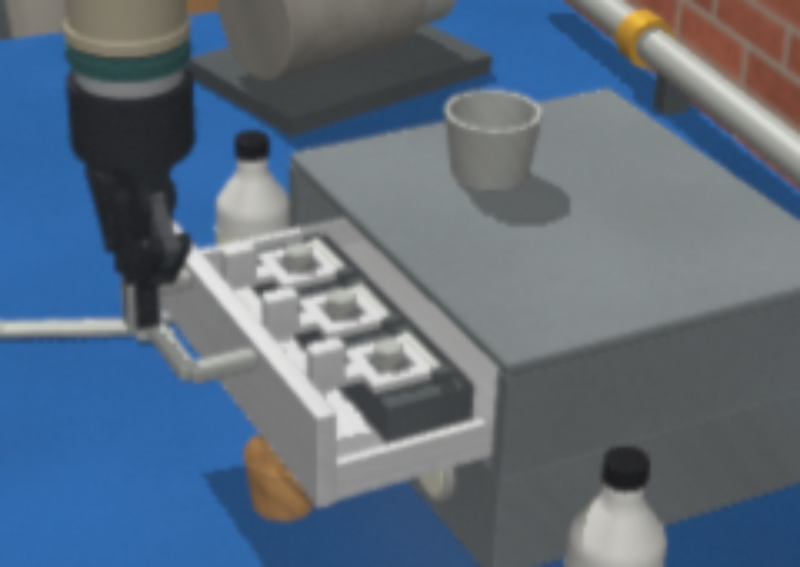

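The side picture shows the drawer well out, the three bolts at (303,262), (345,308) and (392,352), and the fingers behind the bar at (145,310). The drawer face reads about 0.125 m out, so I'll keep going to the stop.

{"fn": "play_rows", "kwargs": {
  "plan": [
    [[1,0,0,-0.004,0],[1,0,0,-0.008,0],[1,0,0,-0.011,0],[1,0,0,-0.014,0],[1,0,0,-0.014,0]]
  ]
}}

```text
clock: 5.6
position: [0.427, -0.0391, 0.1446]
ee_rot: [0.705, -0.034, 0.708, 0.034]
contact_force: [-0.4, 0.4, -0.5]
width: 0.0
```

Run:
```python
from h import *
go([-.164,0,.143])
for n in("scene","side"):
    im,d=manip.get_image(n);C=cab(cloud(n,d))
    m=(abs(C[...,2]-.168)<.004)&(C[...,0]<-.1)&(C[...,0]>-.16)&(abs(C[...,1])<.17)&(abs(C[...,1])>.05);q=C[m]
    print(n,m.sum(),np.percentile(q,[2,20,50,80,98],axis=0).round(4)[:,0].tolist())
```

```text
now cab [-0.1905 -0.0012  0.1446] F [-0.4  0.4 -0.5] wd 0.0 t 5.6 shift [0.0015 0.0011 0.0265] turn 0.09
scene 357 [-0.1568, -0.1205, -0.1153, -0.11, -0.1071]
side 344 [-0.1361, -0.1211, -0.1166, -0.1119, -0.1082]
```

Run:
```python
from h import *
s=manip.get_state()
im,d=manip.get_image("wrist");cv2.imwrite("pics/w4.png",im[:,:,::-1])
C=cab(cloud("wrist",d,s))
m=(C[...,2]>.15)&(C[...,2]<.172)&(C[...,0]>-.26)&(C[...,0]<-.14)&(abs(C[...,1])<.08)
q=C[m];print(m.sum(),np.percentile(q,[2,50,98],axis=0).round(4).tolist())
im,d=manip.get_image("side");cv2.imwrite("pics/s4.png",cv2.resize(im[130:300,220:460],(800,567))[:,:,::-1])
```

```text
4739 [[-0.1709, -0.0561, 0.1549], [-0.169, 0.0232, 0.1637], [-0.1584, 0.0607, 0.1661]]
```

View pics/w4.png

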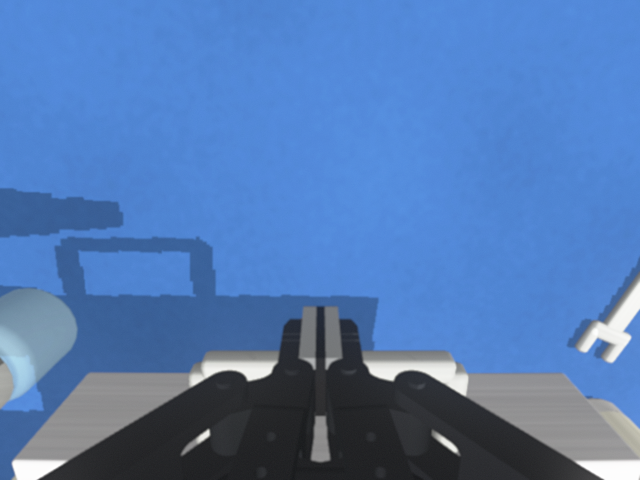

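View pics/s4.png

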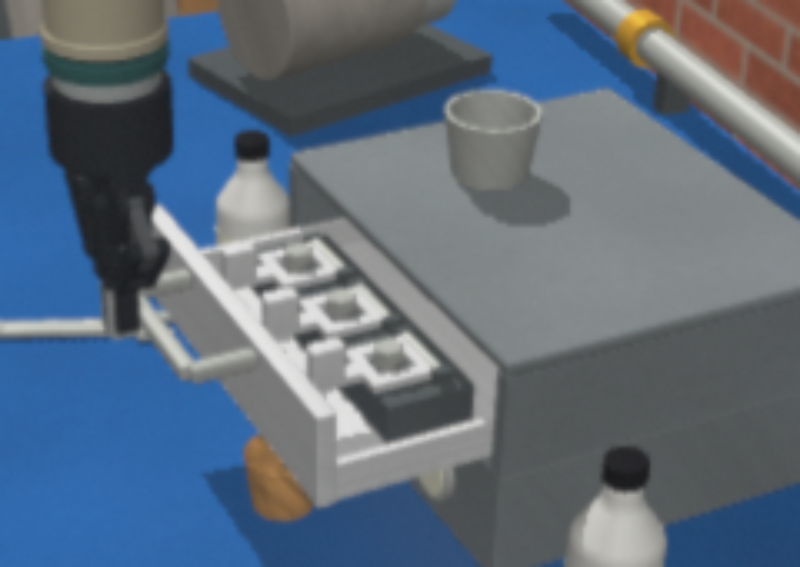

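The fingers have slipped over the bar and now stand in front of it; the drawer is out about 0.126 m. I need to know where the fingertips really end relative to the TCP.

Run:
```python
from h import *
s=manip.get_state();p=cab(s["position"]);print(p)
for n in("scene","side"):
    im,d=manip.get_image(n);C=cab(cloud(n,d))
    m=(abs(C[...,0]-p[0])<.03)&(abs(C[...,1]-p[1])<.035)&(C[...,2]>.1)&(C[...,2]<.26)&(C[...,0]<-.176);q=C[m]
    print(n,m.sum())
    for lo in np.arange(.125,.25,.01):
        t=q[(q[:,2]>lo)&(q[:,2]<=lo+.01)]
        if len(t): print(round(lo,3),len(t),t.min(0).round(4)[:2],t.max(0).round(4)[:2])
```

```text
[-0.18977224 -0.00134355  0.14464428]
scene 196
0.165 17 [-0.2    -0.0132] [-0.1804 -0.0039]
0.175 35 [-0.2011 -0.0164] [-0.1794  0.0052]
0.185 30 [-0.2001 -0.0181] [-0.1793 -0.0019]
0.195 21 [-0.1994 -0.018 ] [-0.1804 -0.0055]
0.205 9 [-0.201  -0.0304] [-0.1769  0.0062]
0.215 21 [-0.1981 -0.0355] [-0.1776  0.0018]
0.225 8 [-0.1809 -0.0358] [-0.1766 -0.0126]
0.235 18 [-0.2071 -0.0351] [-0.1778 -0.0116]
0.245 23 [-0.2066 -0.0301] [-0.1764 -0.0104]
side 410
0.155 1 [-0.1915 -0.0064] [-0.1915 -0.0064]
0.165 29 [-0.2028 -0.0152] [-0.1803  0.0016]
0.175 44 [-0.2038 -0.0202] [-0.1839  0.006 ]
0.185 53 [-0.203  -0.0198] [-0.1825  0.0044]
0.195 32 [-0.2033 -0.0191] [-0.1824  0.0009]
0.205 34 [-0.2064 -0.0336] [-0.1806  0.0279]
0.215 59 [-0.2052 -0.0362] [-0.18    0.0317]
0.225 34 [-0.2087 -0.0352] [-0.1962  0.0268]
0.235 48 [-0.2097 -0.0266] [-0.1899  0.0327]
0.245 51 [-0.2093 -0.0344] [-0.1766  0.0114]
```

Run:
```python
from h import *
s=manip.get_state();p=np.array(s["position"])
im,d=manip.get_image("wrist");X=cloud("wrist",d,s)
T=(X-p)@rot(s)
for v in(300,306,310,314,320,335,350,368,380): print(v,[ (T[v,u]*1000).round(0).tolist() for u in (295,310,330,345)])
im,d=manip.get_image("side");c=cab(cloud("side",d));
cv2.imwrite("pics/s5.png",cv2.resize(im[190:250,235:315],(800,600),interpolation=cv2.INTER_NEAREST)[:,:,::-1])
for v in range(216,234,2): print(v,[c[v,u].round(3).tolist() for u in (252,256,260)])
```

```text
300 [[143.0, -21.0, 73.0], [143.0, -8.0, 73.0], [143.0, 8.0, 73.0], [143.0, 21.0, 73.0]]
306 [[142.0, -21.0, 78.0], [143.0, -8.0, 79.0], [143.0, 9.0, 79.0], [142.0, 21.0, 78.0]]
310 [[142.0, -21.0, 82.0], [-29.0, -4.0, -10.0], [-29.0, 4.0, -10.0], [145.0, 21.0, 83.0]]
314 [[143.0, -21.0, 86.0], [nan, nan, nan], [-33.0, 4.0, -10.0], [143.0, 21.0, 86.0]]
320 [[-30.0, -9.0, -6.0], [-38.0, -4.0, -10.0], [-38.0, 4.0, -10.0], [-30.0, 9.0, -6.0]]
335 [[-41.0, -9.0, -6.0], [-47.0, -3.0, -10.0], [-47.0, 3.0, -10.0], [-41.0, 9.0, -6.0]]
350 [[-50.0, -8.0, -6.0], [-57.0, -3.0, -11.0], [-56.0, 3.0, -10.0], [-50.0, 8.0, -6.0]]
368 [[-70.0, -7.0, -13.0], [-66.0, -3.0, -11.0], [-66.0, 3.0, -11.0], [-68.0, 7.0, -12.0]]
380 [[-71.0, -7.0, -11.0], [-72.0, -3.0, -11.0], [-73.0, 3.0, -12.0], [-72.0, 7.0, -11.0]]
216 [[-0.202, -0.013, 0.207], [-0.203, -0.04, 0.222], [-0.193, -0.036, 0.217]]
218 [[-0.201, -0.007, 0.199], [-0.2, -0.032, 0.212], [-0.186, -0.014, 0.199]]
220 [[-0.201, -0.007, 0.194], [-0.194, -0.012, 0.195], [-0.186, -0.015, 0.194]]
222 [[-0.202, -0.009, 0.191], [-0.195, -0.015, 0.192], [-0.187, -0.015, 0.19]]
224 [[-0.202, -0.007, 0.185], [-0.196, -0.015, 0.188], [-0.186, -0.013, 0.184]]
226 [[-0.203, -0.011, 0.182], [-0.195, -0.014, 0.182], [-0.187, -0.014, 0.179]]
228 [[-0.204, -0.012, 0.178], [-0.196, -0.016, 0.178], [-0.187, -0.015, 0.175]]
230 [[-0.203, -0.008, 0.171], [-0.194, -0.007, 0.168], [-0.186, -0.009, 0.167]]
232 [[-0.123, 0.245, -0.0], [-0.112, 0.243, -0.002], [-0.102, 0.238, -0.002]]
```

View pics/s5.png

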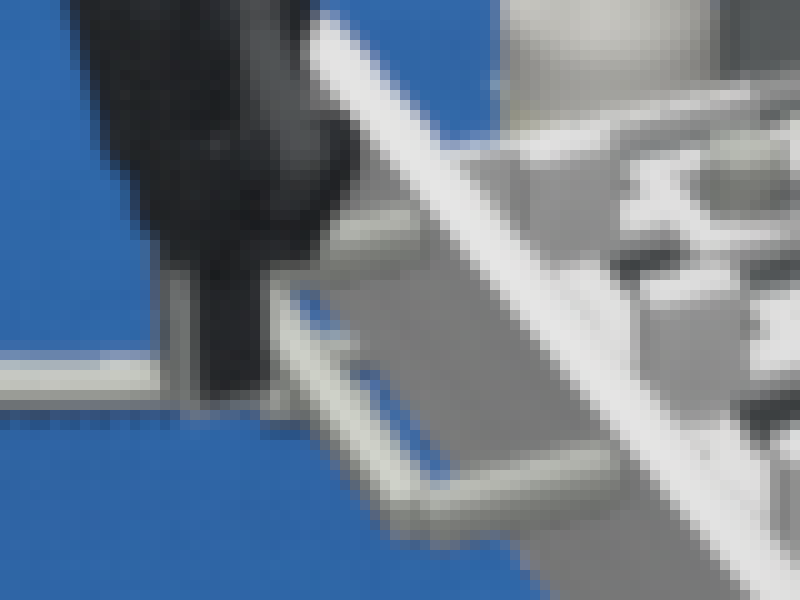

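Run:
```python
from h import *
f=np.load("wrist0.npz");s=manip.get_state()
p=manip.camera_params("wrist");M=np.array(p["mount"]);X=cloud("wrist",f["d"],s);T=(X-np.array(s["position"]))@rot(s)
for v in(326,330,340,360,380,390): print(v,[(T[v,u]*1000).round(0).tolist() for u in (165,185,195,202)])
f=np.load("side0.npz");X=cloud("side",f["d"])
P=np.array([.206,.536,.209]);m=(np.linalg.norm(X[...,:2]-P[:2],axis=-1)<.08)&(X[...,2]>.15)&(X[...,2]<.35)
q=X[m];print(m.sum(),np.sort(q[:,2])[:10].round(3))
f=np.load("scene0.npz");X=cloud("scene",f["d"])
m=(np.linalg.norm(X[...,:2]-P[:2],axis=-1)<.08)&(X[...,2]>.15)&(X[...,2]<.35)
q=X[m];print(m.sum(),np.sort(q[:,2])[:10].round(3))
```

```text
326 [[209.0, -163.0, 137.0], [-41.0, -47.0, -10.0], [-41.0, -44.0, -10.0], [-36.0, -43.0, -7.0]]
330 [[208.0, -164.0, 141.0], [-44.0, -46.0, -10.0], [-43.0, -43.0, -10.0], [-38.0, -42.0, -7.0]]
340 [[-44.0, -53.0, -6.0], [-51.0, -44.0, -10.0], [-45.0, -43.0, -7.0], [-37.0, -43.0, -2.0]]
360 [[-62.0, -47.0, -10.0], [-56.0, -43.0, -7.0], [-47.0, -43.0, -0.0], [-40.0, -43.0, 4.0]]
380 [[-70.0, -44.0, -10.0], [-59.0, -43.0, -1.0], [-50.0, -43.0, 6.0], [-42.0, -43.0, 12.0]]
390 [[-73.0, -43.0, -9.0], [nan, nan, nan], [-51.0, -43.0, 9.0], [207.0, -131.0, 217.0]]
834 [0.244 0.244 0.244 0.245 0.245 0.246 0.246 0.246 0.246 0.246]
775 [0.245 0.245 0.247 0.247 0.247 0.248 0.248 0.248 0.248 0.248]
```

Two independent views agree that the real fingertips end about 22 mm short of the reported TCP when shut, and about 36 mm when open. That explains the slip over the bar, because the tips were only at bar-top height. From here I use tip z = TCP z + 0.0225 (shut). I'll re-hook deeper.

{"fn": "play_rows", "kwargs": {
  "plan": [
    [[1,-0.03,0,0,0],[1,-0.04,0,0.01,0],[1,-0.04,0,0.035,0],[1,-0.04,0,0.049,0],[1,-0.02,0,0.049,0],[1,0,0,0.049,0],[1,0.015,0,0.049,0],[1,0.027,0,0.049,0],[1,0.027,0,0.049,0]]
  ]
}}

```text
clock: 6.9
position: [0.4745, -0.034, 0.1153]
ee_rot: [0.703, -0.034, 0.709, 0.035]
contact_force: [-0.0, -0.5, 0.7]
width: 0.0004
```

Run:
```python
from h import *
go([-.164,0,.118])
im,d=manip.get_image("side");cv2.imwrite("pics/s6.png",cv2.resize(im[170:290,220:380],(800,600))[:,:,::-1])
```

```text
now cab [-0.1427 -0.0006  0.1153] F [-0.  -0.5  0.7] wd 0.0004 t 6.9 shift [-0.0025  0.0007 -0.0213] turn 0.11
```

View pics/s6.png

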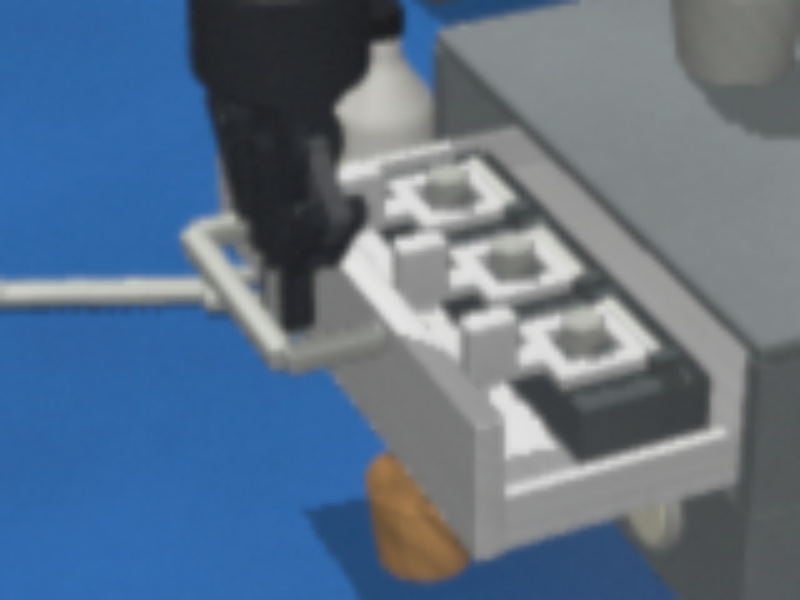

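The tips (295,320) now sit inside the handle loop, well below the bar. I'll pull to the stop.

{"fn": "play_rows", "kwargs": {
  "plan": [
    [[1,0,0,-0.006,0],[1,0,0,-0.012,0],[1,0,0,-0.016,0],[1,0,0,-0.019,0],[1,0,0,-0.022,0],[1,0,0,-0.025,0],[1,0,0,-0.025,0]]
  ]
}}

```text
clock: 7.65
position: [0.4506, -0.0369, 0.1172]
ee_rot: [0.704, -0.034, 0.708, 0.034]
contact_force: [3.6, 0.8, 2.5]
width: 0.0
```

Run:
```python
from h import *
go([-.164,0,.118])
for n in("scene","side"):
    im,d=manip.get_image(n);C=cab(cloud(n,d))
    m=(abs(C[...,2]-.168)<.004)&(C[...,0]<-.1)&(C[...,0]>-.16)&(abs(C[...,1])<.15)&(abs(C[...,1])>.08);q=C[m]
    print(n,m.sum(),np.percentile(q,[2,20,50,80,98],axis=0).round(4)[:,0].tolist())
```

```text
now cab [-0.1668 -0.0012  0.1172] F [3.6 0.8 2.5] wd 0.0 t 7.65 shift [-0.0009  0.0012  0.0028] turn 0.11
scene 196 [-0.1384, -0.1361, -0.1318, -0.1277, -0.1252]
side 142 [-0.1408, -0.1392, -0.1343, -0.13, -0.1274]
```

The drawer is at the stop: the face reads out by about 0.140 m. Now I'll lift off and look at the bolts with the wrist camera.

{"fn": "play_rows", "kwargs": {
  "plan": [
    [[1,0,0,0.005,0],[1,-0.03,0,0.005,0],[1,-0.07,0,0.005,0],[1,-0.11,0,0.02,0],[1,-0.145,0,0.06,0],[1,-0.145,0,0.105,0],[1,-0.145,0,0.15,0],[1,-0.145,0,0.167,0],[1,-0.145,0,0.167,0]]
  ]
}}

```text
clock: 8.65
position: [0.6186, -0.0202, 0.2584]
ee_rot: [0.702, -0.034, 0.71, 0.035]
contact_force: [-1.0, 0.3, -0.1]
width: 0.0002
```

Run:
```python
from h import *
go([-.053,0,.26])
s=manip.get_state();im,d=manip.get_image("wrist");cv2.imwrite("pics/w7.png",im[:,:,::-1])
np.savez("w7.npz",im=im,d=d)
C=cab(cloud("wrist",d,s))
for n,lo,hi in(("bolt/tab?",.1495,.156),("tabtop",.160,.169)):
    m=(C[...,2]>lo)&(C[...,2]<hi)&(C[...,0]>-.125)&(C[...,0]<-.02)&(abs(C[...,1])<.12)
    m=cv2.morphologyEx(m.astype(np.uint8),cv2.MORPH_OPEN,np.ones((3,3)))
    nl,l,st,ce=cv2.connectedComponentsWithStats(m)
    for i in range(1,nl):
        if st[i,4]>100:
            q=C[l==i];print(n,ce[i].round(),st[i,4],np.percentile(q,[2,98],axis=0).round(4).tolist(),np.median(q,0).round(4))
m=(abs(C[...,2]-.168)<.004)&(C[...,0]<-.1)&(C[...,0]>-.16)&(abs(C[...,1])<.15);print("face",np.percentile(C[m],[2,50,98],axis=0)[:,0])
```

```text
now cab [ 0.002  -0.0006  0.2584] F [-1.   0.3 -0.1] wd 0.0002 t 8.65 shift [-0.001   0.0008 -0.0551] turn 0.16
bolt/tab? [219. 155.] 757 [[-0.0597, -0.0761, 0.1504], [-0.0414, -0.0583, 0.1546]] [-0.0507 -0.0669  0.1531]
bolt/tab? [325. 155.] 748 [[-0.0598, -0.0067, 0.1505], [-0.0416, 0.0118, 0.1545]] [-0.0509  0.0026  0.153 ]
bolt/tab? [429. 155.] 766 [[-0.0601, 0.0623, 0.1503], [-0.0414, 0.0806, 0.1545]] [-0.0509  0.0712  0.1529]
tabtop [158.  28.] 323 [[-0.1246, -0.116, 0.1608], [-0.1232, -0.0729, 0.1689]] [-0.1236 -0.0939  0.1664]
tabtop [220.  29.] 185 [[-0.1244, -0.0702, 0.1604], [-0.1231, -0.0467, 0.1688]] [-0.1234 -0.0586  0.1665]
tabtop [292.  29.] 102 [[-0.1242, -0.0239, 0.1602], [-0.1231, -0.0097, 0.1688]] [-0.1233 -0.0169  0.1662]
tabtop [342.  29.] 316 [[-0.1245, -0.0079, 0.1602], [-0.1231, 0.0317, 0.1688]] [-0.1235  0.0111  0.1663]
tabtop [408.  29.] 219 [[-0.1246, 0.0351, 0.1605], [-0.1232, 0.0639, 0.1687]] [-0.1236  0.0488  0.1663]
tabtop [453.  29.] 154 [[-0.1246, 0.0656, 0.1606], [-0.1235, 0.0863, 0.1688]] [-0.1238  0.0754  0.1663]
tabtop [504.  30.] 182 [[-0.1248, 0.0923, 0.1609], [-0.1236, 0.1185, 0.1687]] [-0.124   0.1049  0.166 ]
tabtop [209.  81.] 1007 [[-0.1066, -0.074, 0.1615], [-0.0842, -0.0609, 0.1673]] [-0.0955 -0.0669  0.1656]
tabtop [325.  81.] 981 [[-0.1067, -0.0045, 0.1628], [-0.0843, 0.0092, 0.1672]] [-0.0956  0.0021  0.1657]
tabtop [441.  81.] 1005 [[-0.1071, 0.065, 0.1616], [-0.0847, 0.0782, 0.1673]] [-0.096   0.0708  0.1655]
face [-0.13705123 -0.12957538 -0.10271055]
```

View pics/w7.png

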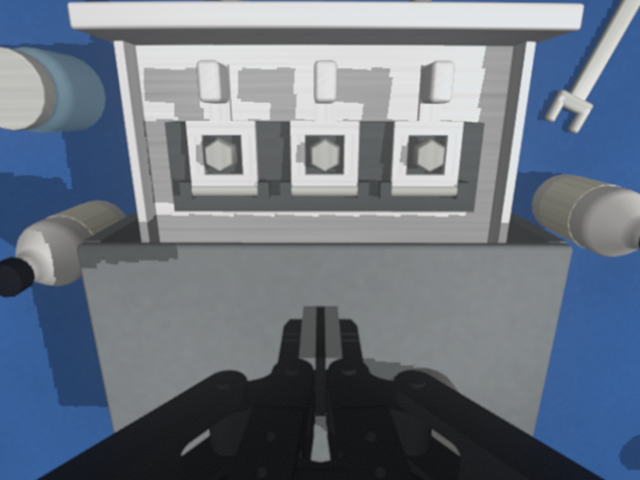

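The wrist picture is clear: bolts at (219,155), (325,155) and (429,155), with tabs above them at (209,81), (325,81) and (441,81). In the cabinet frame the bolts are at x -0.051, y -0.067/0.002/0.071, z 0.153, which matches the stated 70 mm spacing and 0.152 m height. The tabs are at x -0.0956. I'll tap the middle bolt first, approaching until the tips are about 9 mm above it.

{"fn": "play_rows", "kwargs": {
  "plan": [
    [[1,0,0.001,-0.025,0],[1,0.02,0.003,-0.053,0],[1,0.06,0.003,-0.053,0],[1,0.09,0.003,-0.053,0],[1,0.11,0.003,-0.053,0],[1,0.118,0.003,-0.053,0],[1,0.118,0.003,-0.053,0]]
  ]
}}

```text
clock: 9.4
position: [0.5603, -0.0224, 0.1407]
ee_rot: [0.701, -0.034, 0.712, 0.035]
contact_force: [0.6, -0.5, 0.1]
width: 0.0002
```

Run:
```python
from h import *
go([-.051,.002,.130])
```

```text
now cab [-0.0562  0.0028  0.1407] F [ 0.6 -0.5  0.1] wd 0.0002 t 9.4 shift [ 0.0106 -0.0008  0.0054] turn 0.13
```

{"fn": "play_rows", "kwargs": {
  "plan": [
    [[1,0.004,0,0.005,0],[1,0.008,0,0.005,0],[1,0.01,0,0.005,0],[1,0.012,0,0.005,0],[1,0.012,0,0.005,0]]
  ]
}}

```text
clock: 9.9
position: [0.5657, -0.022, 0.1306]
ee_rot: [0.701, -0.034, 0.711, 0.035]
contact_force: [-2.4, 0.1, 7.5]
width: 0.0001
```

Run:
```python
from h import *
go([-.051,.002,.130])
```

```text
now cab [-0.0508  0.0027  0.1306] F [-2.4  0.1  7.5] wd 0.0001 t 9.9 shift [ 0.0006 -0.0007 -0.0002] turn 0.14
```

Contact at TCP z 0.1306 with 7.5 N. I'll press 4 mm further to see whether it yields.

{"fn": "play_rows", "kwargs": {
  "plan": [
    [[1,0.003,0,0,0],[1,0.004,0,0,0],[1,0.004,0,0,0],[1,0.004,0,0,0]]
  ]
}}

```text
clock: 10.3
position: [0.5668, -0.0219, 0.1304]
ee_rot: [0.703, -0.035, 0.71, 0.035]
contact_force: [-3.3, 1.2, 16.9]
width: -0.0002
```

Run:
```python
from h import *
go([-.051,.002,.130])
```

```text
now cab [-0.0497  0.0026  0.1304] F [-3.3  1.2 16.9] wd -0.0002 t 10.3 shift [ 0.0005 -0.0006 -0.0013] turn 0.15
```

The middle bolt is tight: 17 N and only 0.2 mm of movement. Next is the left bolt.

{"fn": "play_rows", "kwargs": {
  "plan": [
    [[1,-0.015,0,0,0],[1,-0.025,0.01,-0.001,0],[1,-0.025,0.045,-0.001,0],[1,-0.025,0.068,-0.001,0],[1,-0.015,0.068,-0.001,0],[1,-0.005,0.068,-0.001,0],[1,-0.002,0.068,-0.001,0],[1,0,0.068,-0.001,0],[1,0.002,0.068,-0.001,0],[1,0.003,0.068,-0.001,0],[1,0.003,0.068,-0.001,0]]
  ]
}}

```text
clock: 11.4
position: [0.5601, 0.0455, 0.1305]
ee_rot: [0.704, -0.034, 0.708, 0.034]
contact_force: [-3.7, 1.6, 16.5]
width: 0.0
```

Run:
```python
from h import *
go([-.051,.071,.130])
```

```text
now cab [-0.0499  0.0704  0.1305] F [-3.7  1.6 16.5] wd 0.0 t 11.4 shift [ 0.0005  0.0006 -0.0011] turn 0.06
```

The left bolt is tight too: 16.5 N, stopped at the same height. Now the right one.

{"fn": "play_rows", "kwargs": {
  "plan": [
    [[1,-0.015,0,0,0],[1,-0.025,-0.01,-0.001,0],[1,-0.025,-0.05,-0.001,0],[1,-0.025,-0.09,-0.001,0],[1,-0.025,-0.125,-0.001,0],[1,-0.025,-0.137,-0.001,0],[1,-0.015,-0.137,-0.001,0],[1,-0.005,-0.137,-0.001,0],[1,-0.001,-0.137,-0.001,0],[1,0.001,-0.137,-0.001,0],[1,0.002,-0.137,-0.001,0],[1,0.002,-0.137,-0.001,0]]
  ]
}}

```text
clock: 12.6
position: [0.5724, -0.09, 0.1283]
ee_rot: [0.704, -0.034, 0.708, 0.035]
contact_force: [0.8, 0.1, 0.1]
width: 0.0
```

Run:
```python
from h import *
go([-.051,-.067,.130])
```

```text
now cab [-0.0506 -0.0657  0.1283] F [0.8 0.1 0.1] wd 0.0 t 12.6 shift [-0.0017 -0.0013 -0.0004] turn 0.11
```

The tips went past the contact height with no force, so the right bolt is sinking. I'll press it all the way down.

{"fn": "play_rows", "kwargs": {
  "plan": [
    [[1,0.002,0,0,0],[1,0.004,0,0,0],[1,0.005,0,0,0],[1,0.006,0,0,0],[1,0.006,0,0,0]]
  ]
}}

```text
clock: 13.1
position: [0.5733, -0.0901, 0.1248]
ee_rot: [0.705, -0.034, 0.707, 0.035]
contact_force: [-3.2, 0.0, 13.3]
width: -0.0002
```

Run:
```python
from h import *
go([-.051,-.067,.130])
```

```text
now cab [-0.0497 -0.0659  0.1248] F [-3.2  0.  13.3] wd -0.0002 t 13.1 shift [-0.0052 -0.0011 -0.0013] turn 0.11
```

The right bolt sank 5.8 mm, so it's the loose one. I'll lift, open the jaws part way, and move above its tab.

{"fn": "play_rows", "kwargs": {
  "plan": [
    [[1,-0.02,0,0,0],[1,-0.05,0,0,0],[0.5,-0.07,-0.001,-0.015,0],[0.5,-0.07,-0.001,-0.035,0],[0.5,-0.07,-0.001,-0.046,0],[0.5,-0.065,-0.001,-0.046,0],[0.5,-0.06,-0.001,-0.046,0],[0.5,-0.06,-0.001,-0.046,0]]
  ]
}}

```text
clock: 13.9
position: [0.5277, -0.0953, 0.1833]
ee_rot: [0.705, -0.034, 0.708, 0.035]
contact_force: [-0.7, -0.2, 0.5]
width: 0.0427
```

Run:
```python
from h import *
go([-.0956,-.067,.114])
s=manip.get_state();im,d=manip.get_image("wrist");cv2.imwrite("pics/w8.png",im[:,:,::-1])
im,d=manip.get_image("side");cv2.imwrite("pics/s8.png",cv2.resize(im[150:300,220:420],(800,600))[:,:,::-1])
C=cab(cloud("side",d))
for y in(.071,.002,-.067):
    m=(np.hypot(C[...,0]+.051,C[...,1]-y)<.007)&(C[...,2]>.135)&(C[...,2]<.16);print("bolt",y,m.sum(),np.median(C[m][:,2]) if m.any() else None)
```

```text
now cab [-0.0956 -0.0667  0.1833] F [-0.7 -0.2  0.5] wd 0.0427 t 13.9 shift [ 0.0693 -0.0004  0.0003] turn 0.11
bolt 0.071 0 None
bolt 0.002 2 0.13574736889746236
bolt -0.067 16 0.14622130073803907
```

View pics/w8.png

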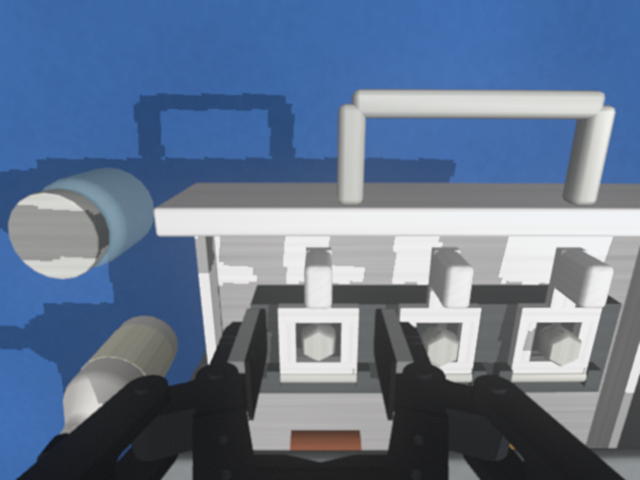

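View pics/s8.png

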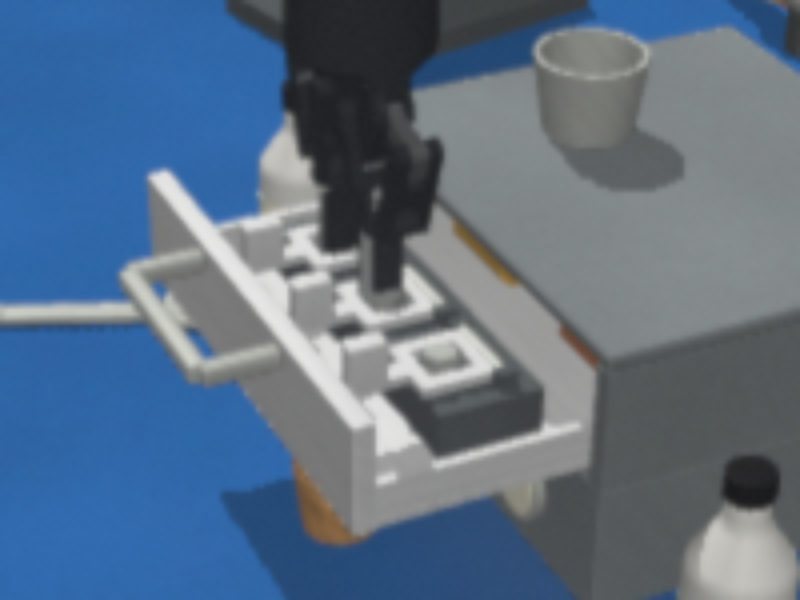

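The wrist picture shows the right tab at (318,278), centred between the fingers. The right bolt reads z 0.146, so it has sunk. I'll descend and pinch.

{"fn": "play_rows", "kwargs": {
  "plan": [
    [[0.5,0.02,0,0,0],[0.5,0.04,0,0,0],[0.5,0.055,0,0,0],[0.5,0.066,0,0,0],[0.5,0.069,0,0,0],[0.5,0.069,0,0,0],[1,0.069,0,0,0],[1,0.069,0,0,0],[1,0.069,0,0,0],[1,0.069,0,0,0],[1,0.069,0,0,0]]
  ],
  "grip_force": 30
}}

```text
clock: 15.1
position: [0.5287, -0.0962, 0.1159]
ee_rot: [0.706, -0.035, 0.707, 0.034]
contact_force: [-0.1, -4.3, 2.8]
width: 0.0135
```

Run:
```python
from h import *
go([-.0956,-.067,.114])
im,d=manip.get_image("side");cv2.imwrite("pics/s9.png",cv2.resize(im[150:300,220:420],(800,600))[:,:,::-1])
```

```text
now cab [-0.0947 -0.0677  0.1159] F [-0.1 -4.3  2.8] wd 0.0135 t 15.1 shift [ 0.0019  0.0007 -0.0009] turn 0.12
```

View pics/s9.png

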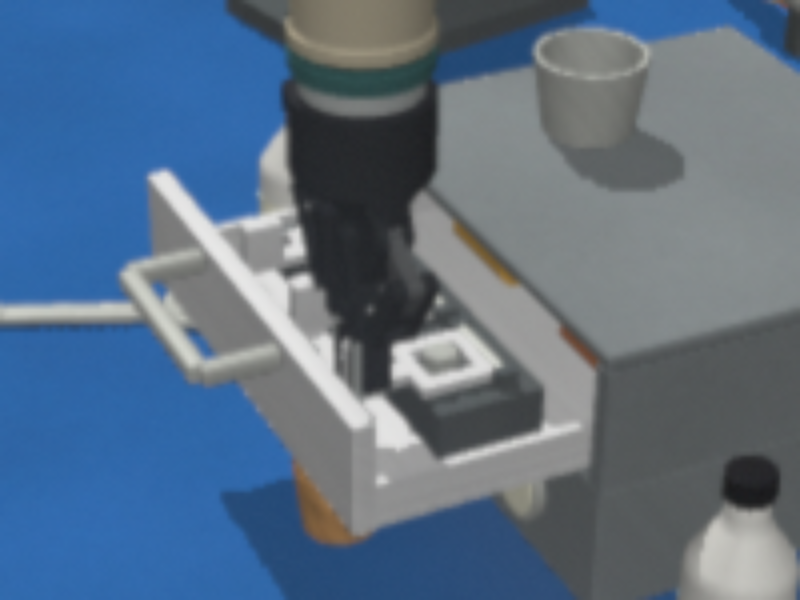

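Pinched at width 13.5 mm on the 14 mm tab. Now I'll lift along the hinge arc (70 mm radius).

{"fn": "play_rows", "kwargs": {
  "plan": [
    [[1,-0.007,0,0.0015,0],[1,-0.0137,0,0.004,0],[1,-0.02,0,0.007,0],[1,-0.0263,0,0.01,0],[1,-0.032,0,0.0143,0],[1,-0.0374,0,0.019,0],[1,-0.0374,0,0.019,0],[1,-0.0374,0,0.019,0]]
  ]
}}

```text
clock: 15.95
position: [0.548, -0.0944, 0.1537]
ee_rot: [0.706, -0.035, 0.706, 0.034]
contact_force: [1.0, -4.2, -4.5]
width: 0.0135
```

Run:
```python
from h import *
go([-.0956,-.067,.114])
im,d=manip.get_image("side");cv2.imwrite("pics/s10.png",cv2.resize(im[150:300,220:420],(800,600))[:,:,::-1])
```

```text
now cab [-0.0753 -0.0677  0.1537] F [ 1.  -4.2 -4.5] wd 0.0135 t 15.95 shift [ 0.0398  0.0008 -0.0203] turn 0.13
```

View pics/s10.png

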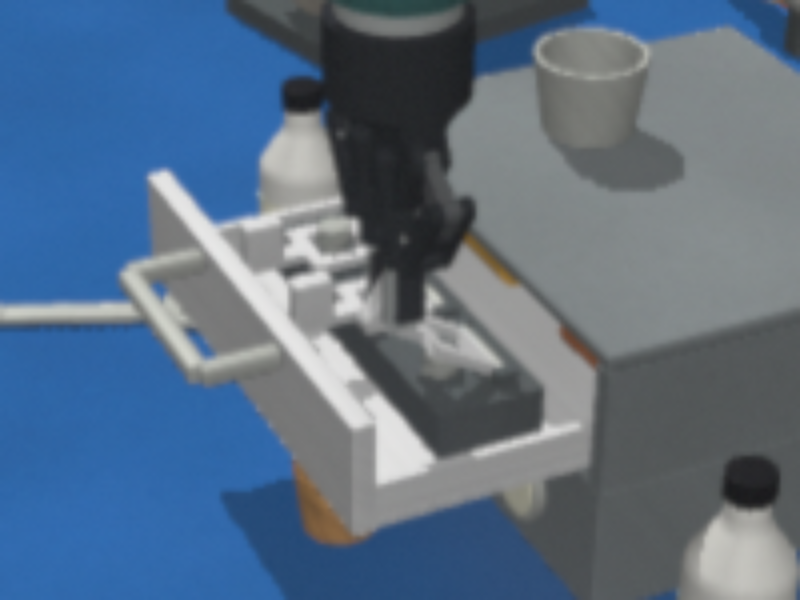

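The cap is following at about 0.6 rad. I'll take it on to about 0.95 rad.

{"fn": "play_rows", "kwargs": {
  "plan": [
    [[1,-0.005,0,0.0055,0],[1,-0.009,0,0.0105,0],[1,-0.012,0,0.0155,0],[1,-0.0145,0,0.02,0],[1,-0.0145,0,0.02,0],[1,-0.0145,0,0.02,0],[1,-0.0145,0,0.02,0]]
  ]
}}

```text
clock: 16.7
position: [0.5675, -0.0925, 0.1684]
ee_rot: [0.706, -0.035, 0.707, 0.034]
contact_force: [-2.9, -4.9, -4.6]
width: 0.0135
```

Run:
```python
from h import *
go([-.0956,-.067,.114])
im,d=manip.get_image("side");cv2.imwrite("pics/s11.png",cv2.resize(im[150:300,220:420],(800,600))[:,:,::-1])
C=cab(cloud("side",d)); np.save("c11.npy",C)
s=manip.get_state();im,dw=manip.get_image("wrist");cv2.imwrite("pics/w11.png",im[:,:,::-1]);W=cab(cloud("wrist",dw,s))
for nm,c in(("side",C),("wrist",W)):
  m=(abs(c[...,1]+.067)<.024)&(c[...,0]>-.075)&(c[...,0]<-.02)&(c[...,2]>.15)&(c[...,2]<.2)
  q=c[m]
  if len(q)>20:
    print(nm,len(q)); 
    for lo in np.arange(-.075,-.02,.008):
        t=q[(q[:,0]>lo)&(q[:,0]<lo+.008)]
        if len(t): print(round(lo,3),len(t),np.percentile(t[:,2],[5,50,95]).round(3))
m=(abs(C[...,2]-.168)<.004)&(C[...,0]<-.1)&(C[...,0]>-.16)&(abs(C[...,1])<.15);print("face",np.percentile(C[m],[2,50,98],axis=0)[:,0].round(4))
```

```text
now cab [-0.0557 -0.0677  0.1684] F [-2.9 -4.9 -4.6] wd 0.0135 t 16.7 shift [ 0.0544  0.0008 -0.0399] turn 0.13
side 109
-0.075 25 [0.186 0.194 0.199]
-0.067 30 [0.174 0.19  0.199]
-0.059 33 [0.171 0.173 0.199]
-0.051 10 [0.158 0.166 0.19 ]
-0.043 8 [0.154 0.159 0.162]
-0.035 3 [0.151 0.151 0.153]
wrist 889
-0.067 348 [0.194 0.198 0.2  ]
-0.059 481 [0.172 0.174 0.176]
-0.051 60 [0.172 0.174 0.176]
face [-0.1496 -0.1318 -0.1081]
```

View pics/s11.png

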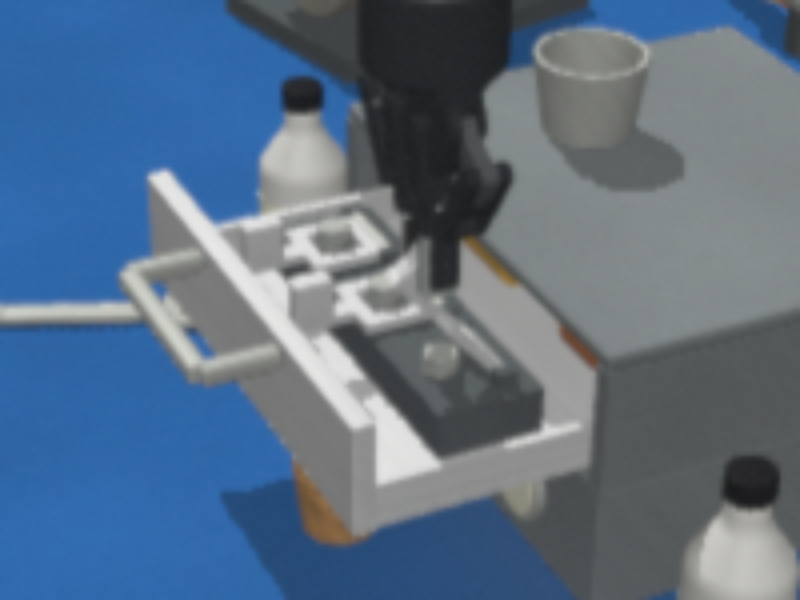

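View pics/w11.png

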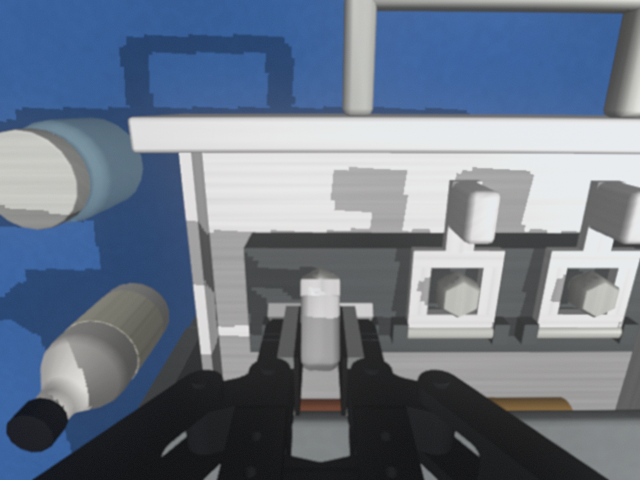

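The side and wrist pictures show the right cap raised to about 47–54°, with its tab between the pads (wrist (320,320)). The sunk bolt is exposed at side (440,360), and the other two caps are flat. A small extra lift will give margin over 45°.

{"fn": "play_rows", "kwargs": {
  "plan": [
    [[1,-0.002,0,0.003,0],[1,-0.003,0,0.006,0],[1,-0.003,0,0.006,0],[1,-0.003,0,0.006,0],[1,-0.003,0,0.006,0],[1,-0.003,0,0.006,0]]
  ]
}}

```text
clock: 17.4
position: [0.5727, -0.092, 0.1709]
ee_rot: [0.705, -0.035, 0.707, 0.034]
contact_force: [-1.5, -4.4, -6.3]
width: 0.0131
```

Run:
```python
from h import *
go([-.0956,-.067,.114])
im,d=manip.get_image("side");cv2.imwrite("pics/s12.png",cv2.resize(im[150:300,220:420],(800,600))[:,:,::-1])
C=cab(cloud("side",d))
# plate's right edge strip and line fit
m=(C[...,1]<-.08)&(C[...,1]>-.094)&(C[...,0]>-.07)&(C[...,0]<-.02)&(C[...,2]>.143)&(C[...,2]<.182);q=C[m];print(len(q));
if len(q)>8:
    vx,vy,_,_=cv2.fitLine(q[:,[0,2]].astype(np.float32),cv2.DIST_HUBER,0,.01,.01).ravel();print("angle",np.degrees(np.arctan(abs(vy/vx))),q.min(0).round(3),q.max(0).round(3))
for y in(.071,.002):
    m=(np.hypot(C[...,0]+.0956,C[...,1]-y)<.01)&(C[...,2]>.15)&(C[...,2]<.18);print("tab top",y,m.sum(),np.percentile(C[m][:,2],90).round(4) if m.any() else None)
m=(abs(C[...,2]-.168)<.003)&(C[...,0]<-.12)&(C[...,0]>-.145)&(abs(C[...,1])<.15);print("face",np.percentile(C[m],[2,50,98],axis=0)[:,0].round(4))
n="scene";im,d=manip.get_image(n);cv2.imwrite("pics/sc12.png",im[:,:,::-1])
s=manip.get_state();print(np.round(s["qd"],3))
```

```text
now cab [-0.0505 -0.0677  0.1709] F [-1.5 -4.4 -6.3] wd 0.0131 t 17.4 shift [ 0.057   0.0008 -0.045 ] turn 0.12
54
angle 52.691875 [-0.057 -0.094  0.143] [-0.028 -0.081  0.178]
tab top 0.071 52 0.1647
tab top 0.002 58 0.1651
face [-0.138  -0.1316 -0.1241]
[ 0.001  0.    -0.001  0.    -0.002  0.001]
```

View pics/s12.png

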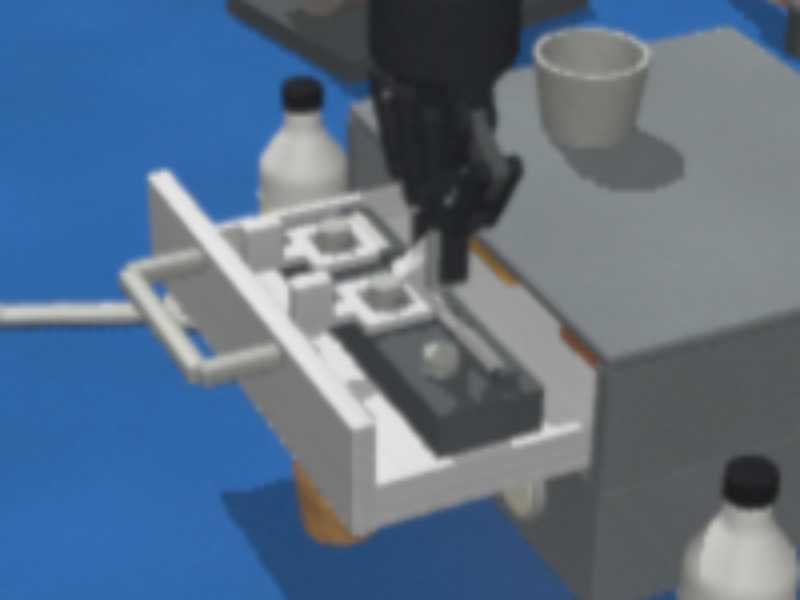

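View pics/sc12.png

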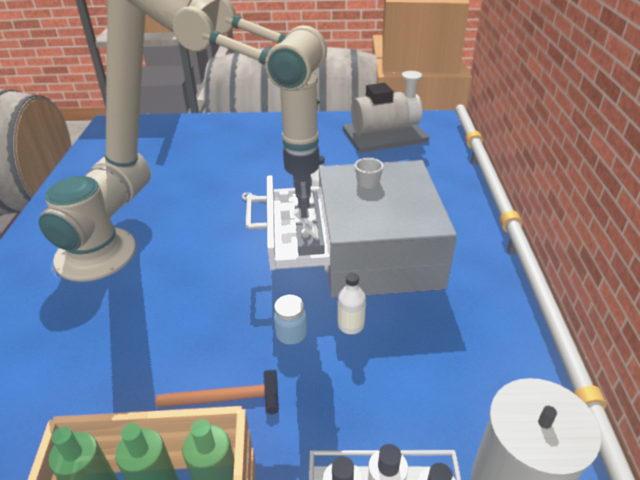

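The pictures show the cap at about 53–58° and at rest, the other tabs upright, the drawer out, and the bottles, jar, beaker, bung and mallet in their places. The bung is half hidden under the drawer at side (325,510). I'm handing in.

```bash
python3 -c "
from rig import manip
print(manip.sign_off())"
```

```text
the job is handed in; nothing more can be done
None
```

The loose bolt is the right one (-y), and the job was handed in at about 17.5 s with its lock cap held open in the fingers. The hand-in reported no verdict.

- **Drawer:** it was pulled out to about 0.14 m, measured from the drawer face in two views. The first pull stopped at about 0.126 m because the fingers slipped over the bar. I hooked it again deeper and pulled it to the stop.
- **Taps:** the middle bolt (17 N) and the left bolt (16.5 N) did not move. The right bolt sank about 5.8 mm, and the side camera put its top at 0.146 m instead of 0.152 m.
- **Right cap:** pinched by its tab (fingers 13 mm apart) and lifted along its arc. The last line fit to the cap plate gave 53°. An estimate from the path gave about 58°, and both are above 45°. The arm was at rest.
- **Everything else:** the left and middle caps are shut, with their tab tops still at 0.165 m. In the last pictures the bystanders look to be where they were, but I judged that by eye. In the scene view the arm and drawer hide the bung, bottle A and most of the wrench, but the side view shows them in place.

**Disagreement with the description:** the real fingertips end about 22 mm short of the reported tool point when shut, and about 36 mm when fully open. Both the wrist and side cameras showed this. It caused the first slip, and I corrected for it afterwards.

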